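# Put the mixed-up repair parts back in their own trays

## Task

Four repair jobs are laid out on the bench, one part to a coloured tray, but every part is in the wrong tray: swap them round so that the ball bearing ends in the blue tray, the slotted metal block in the red, the roll of tape in the green and the hexagon nut in the yellow, each lying flat as it does now and centred in its tray. A tray or the black rubber mat takes only one part at a time and nothing may be laid on the bare bench, so use the mat as the parking spot on the way. Set the parts down gently, never drop or throw them, and leave the spanner and the two screwdrivers beside the trays where they lie.

Things in the scene. Friction and masses are not known exactly. Their poses are not given: they have to be found in the camera images.
- bearing: steel ball bearing with a black seal ring, lying flat, a ring 47 mm across and 14 mm high, about 0.13 kg. Origin: centre of its underside; z up. Grip it across the outer ring, any direction. Belongs in the blue tray.
- block: bare metal milled block with a slot along its top, 40 mm (its x) by 60 mm (its y) by 28 mm high, about 0.16 kg. Origin: centre of its underside; z up. Grip it across the 40 mm, on the long sides. Belongs in the red tray.
- tape: roll of black tape on a brown core, lying flat, 61 mm across and 19 mm high, rigid, about 0.05 kg. Origin: centre of its underside; z up. Grip it across the outside, any direction. Belongs in the green tray.
- nut: plain steel hexagon nut lying flat, 11 mm high, 19 mm across flats (along its x), 22 mm across corners (along its y), about 0.02 kg. Origin: centre of its underside; z up. Grip it across the flats, along its x. Belongs in the yellow tray.
- tray_blue: shallow round blue plastic tray, 124 mm across the rim, fixed to the bench. Origin: centre of its underside, on the bench. Flat inner floor 3 mm above the bench, about 112 mm across; the rim is 7 mm above the bench. z up. The bearing's tray; at the start another part lies in it.
- tray_red: shallow round red plastic tray, 124 mm across the rim, fixed to the bench. Origin: centre of its underside, on the bench. Flat inner floor 3 mm above the bench, about 112 mm across; the rim is 7 mm above the bench. z up. The block's tray; at the start another part lies in it.
- tray_green: shallow round green plastic tray, 124 mm across the rim, fixed to the bench. Origin: centre of its underside, on the bench. Flat inner floor 3 mm above the bench, about 112 mm across; the rim is 7 mm above the bench. z up. The tape roll's tray; at the start another part lies in it.
- tray_yellow: shallow round yellow plastic tray, 124 mm across the rim, fixed to the bench. Origin: centre of its underside, on the bench. Flat inner floor 3 mm above the bench, about 112 mm across; the rim is 7 mm above the bench. z up. The nut's tray; at the start another part lies in it.
- park_mat: flat black square rubber mat, 110 x 110 mm, 3 mm thick, fixed to the bench, free at the start: the parking spot. Origin: centre of its underside; z up.
- spanner: bystander: combination spanner lying flat on the bench, 160 mm long along its y, 22 mm wide, 8 mm high. Origin: its middle, on the bench. Leave it alone.
- red_screwdriver: bystander: red-handled screwdriver lying on the bench, 201 mm long along its y (handle at +y), 31 mm wide, 27 mm high. Origin: its middle, on the bench. Leave it alone.
- black_screwdriver: bystander: black-handled screwdriver lying on the bench beyond the trays, 228 mm long along its y (handle at +y), 33 mm wide, 29 mm high. Origin: its middle, on the bench. Leave it alone.
There are look-alikes about, which are no part of the job. What is meant by the tray_red is not white, and is the larger of those in its own colour.

How it is judged:
At the end, for the whole second after the job is handed in: The bearing lies in the blue tray, the block in the red, the tape roll in the green and the nut in the yellow, each within 15 mm of its tray's centre, flat on the tray floor the way up it started, released and at rest; the spanner and both screwdrivers within 20 mm of where they lay (horizontal distance between bearing and tray_blue below 0.015 m and height (world z) of each of bearing, block, tape, nut below 0.009 m and angle between each of bearing, block, tape, nut's own z axis and vertical below 0.15 rad and linear speed of each of bearing, block, tape, nut below 0.02 m/s and horizontal distance between block and tray_red below 0.015 m and horizontal distance between tape and tray_green below 0.015 m and horizontal distance between nut and tray_yellow below 0.015 m and distance of each of spanner, red_screwdriver, black_screwdriver from where it was at the start of the episode below 0.02 m); the robot touches nothing.
It fails at once if a part lies on the bare bench, more than 60 mm from the centre of every tray and of the mat ((height (world z) of bearing below 0.02 m and horizontal distance between bearing and tray_blue above 0.06 m and horizontal distance between bearing and tray_red above 0.06 m and horizontal distance between bearing and tray_green above 0.06 m and horizontal distance between bearing and tray_yellow above 0.06 m and horizontal distance between bearing and park_mat above 0.06 m) or (height (world z) of block below 0.02 m and horizontal distance between block and tray_blue above 0.06 m and horizontal distance between block and tray_red above 0.06 m and horizontal distance between block and tray_green above 0.06 m and horizontal distance between block and tray_yellow above 0.06 m and horizontal distance between block and park_mat above 0.06 m) or (height (world z) of tape below 0.02 m and horizontal distance between tape and tray_blue above 0.06 m and horizontal distance between tape and tray_red above 0.06 m and horizontal distance between tape and tray_green above 0.06 m and horizontal distance between tape and tray_yellow above 0.06 m and horizontal distance between tape and park_mat above 0.06 m) or (height (world z) of nut below 0.02 m and horizontal distance between nut and tray_blue above 0.06 m and horizontal distance between nut and tray_red above 0.06 m and horizontal distance between nut and tray_green above 0.06 m and horizontal distance between nut and tray_yellow above 0.06 m and horizontal distance between nut and park_mat above 0.06 m)).
It fails at once if two parts are in the same tray or on the mat together, side by side or stacked ((horizontal distance between bearing and block below 0.08 m and height (world z) of each of bearing, block below 0.032 m) or (horizontal distance between bearing and tape below 0.08 m and height (world z) of each of bearing, tape below 0.032 m) or (horizontal distance between bearing and nut below 0.08 m and height (world z) of each of bearing, nut below 0.032 m) or (horizontal distance between block and tape below 0.08 m and height (world z) of each of block, tape below 0.032 m) or (horizontal distance between block and nut below 0.08 m and height (world z) of each of block, nut below 0.032 m) or (horizontal distance between tape and nut below 0.08 m and height (world z) of each of tape, nut below 0.032 m)).
It fails at once if a part is dropped from more than about 18 mm, or thrown ((linear speed of bearing above 0.6 m/s and contact force between the fingers and bearing below 0.05 N) or (linear speed of block above 0.6 m/s and contact force between the fingers and block below 0.05 N) or (linear speed of tape above 0.6 m/s and contact force between the fingers and tape below 0.05 N) or (linear speed of nut above 0.6 m/s and contact force between the fingers and nut below 0.05 N)).
It fails at once if the spanner or one of the two screwdrivers is moved by more than 20 mm (distance of any of spanner, red_screwdriver, black_screwdriver from where it was at the start of the episode above 0.02 m).
It also fails if it takes over 144 s, if anything falls off the work surface, if the arm or the gripper's body presses on something with over 40 N, if the wrist force passes 120 N, or if a joint passes its speed limit or range.

## Robot

A 6-joint arm with a two-finger parallel gripper is mounted at the origin on a cart in front of the work surface, level with it; the furniture and walls round the work are solid. World frame = base frame: x ahead of the robot, y to its left, z up, the work surface at z = 0. Lengths are in m, angles in rad, forces in N, time in s.
With the tool pointing down it reaches from about 0.325 to 0.875 m from the base axis. Payload 4.4 kg.
Tool frame: the origin (TCP) lies on the centre line of the jaws, within the pads' length; the fingertips stand 8 mm ahead of it and the grasp point (between the pads) lies 11 mm behind it (arm.tips_ahead is the distance from the TCP to the fingertips, in m); x points along the fingers, y is the direction in which the jaws open and shut, and the axes are right-handed (so a half turn about x gives the same grasp; the last joint's range is limited). The gripper opens to 85 mm and grips with 20 to 120 N. Pads are 22 mm wide; open, the fingers measure 114 mm over their backs; the gripper's body (76 mm by 85 mm) begins 54 mm behind the grasp point. The pads swing forward as they close: fully open they stand 13 mm farther back than shut.
Start: joints at [-0.15, 0.207, 1.542, -0, 1.393, -0.15], TCP at [0.575, -0, 0.239] pointing down, gripper open.
Joint ranges: [-2.73, 2.73], [-0.86, 2.22], [0.23, 2.46], [-1.11, 4.25], [0.08, 2.63], [-2.82, 2.82]. Speed limits (rad/s): [2.79, 2.79, 3.14, 3.14, 3.14, 3.14].

## Interface

Orientations are given as a 3x3 rotation matrix whose columns are the frame's x, y, z axes.
In Python, from plant import arm gives the robot as it stands. Calls block until the motion is done:
- arm.goto(position, orientation): joint-space move of the TCP to a pose.
- arm.line_to(position, orientation=None, feed=0.15): straight line of the TCP; orientation=None keeps the orientation; feed is the mean speed in m/s.
- arm.move_j(angles): joint-space move.
- arm.grip(opening, force=None): finger opening in m; force is the grip in N (None keeps the last); returns when the fingers have stopped.
- arm.sleep(seconds).
- arm.solve_ik(position, orientation): joint angles nearest the present ones, or None.
- arm.read_state(): the state.
- arm.grab_frame(name): name is "scene" or "side" or "wrist"; returns a dict with "pixels" (480x640x3 uint8, red, green, blue), "fovy" (degrees; the focal length in pixels is half the picture's height over the tangent of half this angle, whatever the lens; pixels are square), "cx", "cy" (the principal point, pixels), "pose" (4x4, takes a point from camera to world coordinates). Camera axes: x right, y up, looking along -z (the intrinsics and any distortion apply to the point x, -y, -z); pixel columns grow to the right and rows downward; lengths in m; the calibration is good to about 2 mm. A picture is of the moment at which its call begins. There is no depth.
A pose or a line that the arm cannot do raises arm.Unreachable and nothing moves.
- arm.sign_off(): hands the job in, once; it reports no verdict.
The state is a dict: "t": time; "qpos": joint angles; "joint_velocities": joint speeds; "effort": joint torques, N m; "position": TCP position; "orientation": TCP orientation; "ft_force": force on the tool from outside, world axes, zero at the start; "ft_torque": the same for the moment, N m; "width": finger opening in m.
Only numpy, scipy, OpenCV 4.12 (cv2) and the standard library are available. Lean on these libraries where they do the work, as an engineer would, in place of code of your own. Each camera call takes 0.05 s, during which the arm holds its last target.

## Working session

There is one attempt and no reset: what is moved stays moved. The work goes in short steps, each a Python script; the robot and the scene stay as the last script left them, time stands still between calls to the robot, and variables do not carry over. Pictures are saved under pics/ and viewed, and the job is handed in when it is done.

```bash
mkdir -p pics; ls; python3 - <<'E'
from plant import arm
import cv2
for n in ["scene","side","wrist"]:
    f=arm.grab_frame(n)
    cv2.imwrite(f"pics/{n}0.png",f["pixels"][:,:,::-1])
    print(n,f["fovy"],f["cx"],f["cy"],f["pose"].round(4).tolist(),[k for k in f])
s=arm.read_state();print(s["t"],s["position"],s["orientation"],s["width"])
E
```

```text
pics
scene 43.245056693562816 312.74127907158567 238.14316235103502 [[-0.4917, 0.4604, -0.7391, -0.5708], [-0.8706, -0.247, 0.4254, 0.6391], [0.0133, 0.8527, 0.5223, 0.8469], [0.0, 0.0, 0.0, 1.0]] ['pixels', 'fovy', 'cx', 'cy', 'pose']
side 56.30015063915842 313.06001593475753 246.06535079848052 [[0.9537, 0.2338, -0.1894, 0.3911], [-0.3008, 0.7204, -0.6249, -0.6247], [-0.0096, 0.653, 0.7573, 0.7706], [0.0, 0.0, 0.0, 1.0]] ['pixels', 'fovy', 'cx', 'cy', 'pose']
wrist 58.766560499749076 321.7428448324934 236.28317653157154 [[1.0, -0.0002, 0.003, 0.5732], [-0.0006, 0.9658, 0.2592, 0.0654], [-0.003, -0.2592, 0.9658, 0.373], [0.0, 0.0, 0.0, 1.0]] ['pixels', 'fovy', 'cx', 'cy', 'pose']
0.15 [5.74417255e-01 6.84509344e-05 2.38361386e-01] [[-1.80471935e-03  9.99998371e-01 -2.57360502e-05]
 [ 2.88594375e-04 -2.52152584e-05 -9.99999958e-01]
 [-9.99998330e-01 -1.80472670e-03 -2.88548399e-04]] 0.08544112367484047
```

View pics/scene0.png

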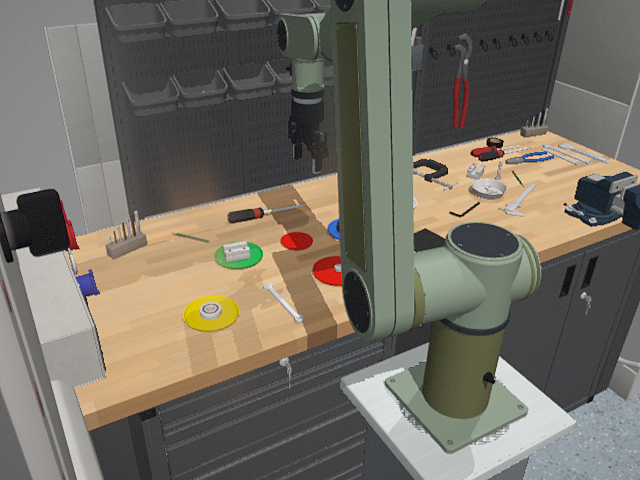

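View pics/side0.png

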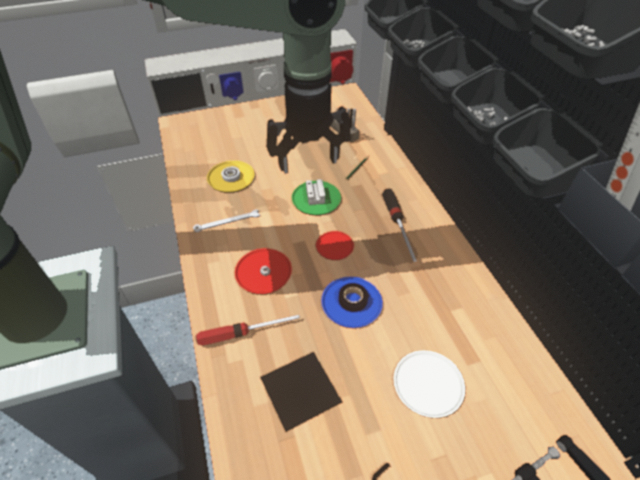

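View pics/wrist0.png

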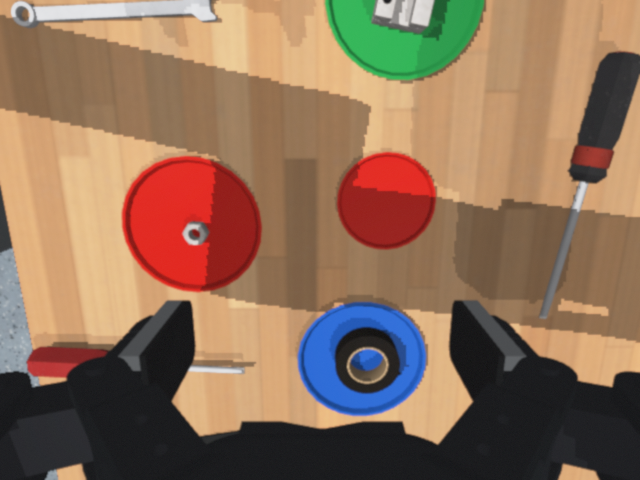

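The yellow tray (side 231,176) holds the bearing, green (317,197) the block and blue (352,300) the tape. The nut is at (265,270) in the large red tray. There are two red discs, at side (263,271) and (335,245); the larger one, at left, is tray_red. The white disc at (429,383) is a look-alike, and the mat is at (301,390). I'll take coarse positions first.

```bash
cat > h.py <<'E'
import numpy as np, cv2
from plant import arm
def ray(f,u,v,z):
    F=240/np.tan(np.radians(f["fovy"])/2); P=np.array(f["pose"])
    d=P[:3,:3]@np.array([(u-f["cx"])/F,-(v-f["cy"])/F,-1.]); o=P[:3,3]
    return (o+d*(z-o[2])/d[2])[:2]
def proj(f,p):
    F=240/np.tan(np.radians(f["fovy"])/2); P=np.array(f["pose"])
    c=P[:3,:3].T@(np.array(p)-P[:3,3]); return np.array([f["cx"]+F*c[0]/-c[2], f["cy"]-F*c[1]/-c[2]])
def R(yaw): # tool x down, jaw dir y = (cos,sin)
    x=np.array([0,0,-1.]); y=np.array([np.cos(yaw),np.sin(yaw),0]); return np.stack([x,y,np.cross(x,y)],1)
def snap(n,out):
    f=arm.grab_frame(n); cv2.imwrite(out,f["pixels"][:,:,::-1]); return f
E
python3 - <<'E'
from h import *
f=arm.grab_frame("side")
for n,u,v,z in [("Y",231,177,.005),("G",317,198,.005),("R",263,271,.005),("r",335,245,.005),("B",352,302,.005),("mat",301,390,.003),("white",429,383,.005)]: print(n,ray(f,u,v,z).round(3))
f=arm.grab_frame("wrist")
for n,u,v in [("R",192,223),("r",386,200),("B",363,359),("G",405,0)]: print(n,ray(f,u,v,.007).round(3))
E
```

```text
Y [0.451 0.3  ]
G [0.639 0.154]
R [ 0.459 -0.027]
r [ 0.631 -0.005]
B [ 0.613 -0.161]
mat [ 0.462 -0.306]
white [ 0.682 -0.363]
R [ 0.458 -0.021]
r [ 0.628 -0.   ]
B [ 0.612 -0.155]
G [0.637 0.156]
```

```bash
cat > look.py <<'E'
from h import *
T=dict(Y=(.451,.303),G=(.638,.156),R=(.458,-.022),B=(.612,-.156),M=(.462,-.301))
import pickle
fs={}
for k in "YGRBM":
    x,y=T[k]
    arm.goto([x,y+.035,.24],R(0)); arm.sleep(.3)
    fs[k]=arm.grab_frame("wrist")
pickle.dump(fs,open("fs.pkl","wb"))
print(arm.read_state()["t"], [arm.read_state()[k].round(3).tolist() for k in("position","orientation","qpos")])
ims=[]
for k in fs:
    x,y=T[k];im=fs[k]["pixels"][:,:,::-1].copy()
    u,v=proj(fs[k],[x,y,.005]); print(k,u,v)
    cv2.imwrite(f"pics/w_{k}.png",im)
    c=im[60:420,140:500]; ims.append(cv2.resize(c,(266,266))); 
ims.append(ims[0]*0)
cv2.imwrite("pics/mont.png",np.vstack([np.hstack(ims[:3]),np.hstack(ims[3:])]))
E
python3 look.py
```

```text
6.9583 [[0.463, -0.265, 0.24], [[-0.0, 1.0, 0.002], [0.0, 0.002, -1.0], [-1.0, -0.0, -0.0]], [-0.683, 0.118, 1.643, 0.0, 1.381, -0.685]]
Y 323.190689233325 236.6121026356264
G 324.4052672098584 238.7144519681998
R 323.0939628105601 237.8866036496612
B 323.95513994793015 238.2506677113368
M 322.7892136226369 238.281973079979
```

View pics/mont.png

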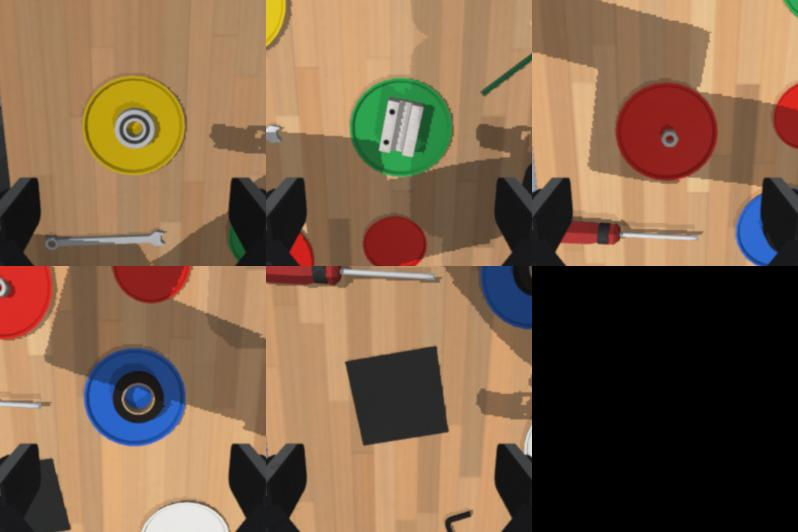

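The montage shows each tray near the centre of its frame: bearing in yellow, block in green (turned slightly), nut in large red, tape in blue, and the mat empty. I'll enlarge the crops and fit the trays.

```bash
python3 - <<'E'
from h import *
import pickle
fs=pickle.load(open("fs.pkl","rb"))
hue=dict(Y=(22,35),G=(45,80),R=(0,8),B=(100,125))
for k in "YGRB":
    im=fs[k]["pixels"];h=cv2.cvtColor(im,cv2.COLOR_RGB2HSV)
    m=((h[...,0]>=hue[k][0])&(h[...,0]<=hue[k][1])&(h[...,1]>(200 if k in"YR" else 130))).astype(np.uint8)
    n,l,s,c=cv2.connectedComponentsWithStats(m)
    i=l[180:300,260:390]; i=np.bincount(i[i>0]).argmax()
    cs,_=cv2.findContours((l==i).astype(np.uint8),0,1)
    c=max(cs,key=cv2.contourArea); e=cv2.fitEllipse(cv2.convexHull(c))
    # rim at z=.007
    hull=cv2.convexHull(c)[:,0]; P=np.array([ray(fs[k],u,v,.007) for u,v in hull])
    A=np.c_[2*P,np.ones(len(P))]; a=np.linalg.lstsq(A,(P**2).sum(1),rcond=None)[0]
    print(k,e,a[:2].round(4),"diam",2*np.sqrt(a[2]+a[0]**2+a[1]**2))
im=fs["M"]["pixels"]; g=(im.max(2)<60).astype(np.uint8); n,l,s,c=cv2.connectedComponentsWithStats(g)
i=l[238,322]; cs,_=cv2.findContours((l==i).astype(np.uint8),0,1); b=cv2.boxPoints(cv2.minAreaRect(max(cs,key=cv2.contourArea)))
P=np.array([ray(fs["M"],u,v,.003) for u,v in b]);print("mat",P.mean(0),np.linalg.norm(P[1]-P[0]),np.linalg.norm(P[2]-P[1]))
t=[]
for k in "YGRB":
    im=fs[k]["pixels"][:,:,::-1]
    t.append(cv2.resize(im[188:288,256:389],(399,300),interpolation=cv2.INTER_CUBIC))
cv2.imwrite("pics/crop.png",np.vstack([np.hstack(t[:2]),np.hstack(t[2:])]))
E
```

```text
Y ((320.3553161621094, 229.30813598632812), (132.75686645507812, 137.40109252929688), 90.4227294921875) [0.4485 0.3077] diam 0.12213281572451608
G ((322.240234375, 231.8912353515625), (132.19212341308594, 136.44290161132812), 90.30718994140625) [0.636  0.1603] diam 0.12186790514668037
R ((321.66339111328125, 237.5860137939453), (129.82867431640625, 134.41342163085938), 87.8862533569336) [ 0.4567 -0.0236] diam 0.12038199721352878
B ((321.9027099609375, 237.071044921875), (131.21282958984375, 136.3919677734375), 91.87725067138672) [ 0.6102 -0.1569] diam 0.12208234363938394
mat [ 0.45747619 -0.30099083] 0.10711844762804572 0.10741513387814239
```

View pics/crop.png

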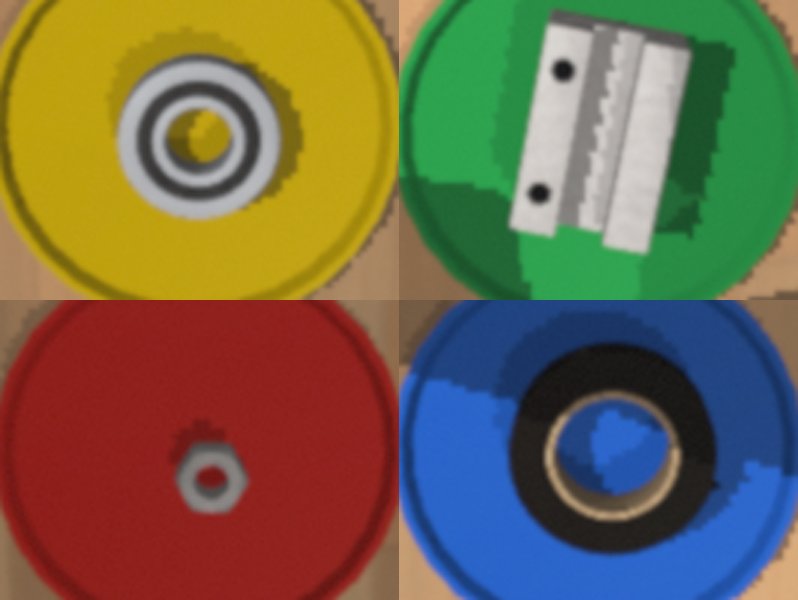

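```bash
python3 - <<'E'
from h import *
import pickle
fs=pickle.load(open("fs.pkl","rb"))
def px(x,y): return 256+x/3-.33,188+y/3-.33
def w(k,x,y,z): return ray(fs[k],*px(x,y),z)
print("bearing",w("Y",199,139,.017)); print("tape",w("B",214,149,.022)); print("nut",w("R",212,180,.014))
c=np.array([w("G",x-399,y,.031) for x,y in [(545,24),(690,50),(650,254),(510,232)]])
print("block",c.mean(0),[np.linalg.norm(c[i]-c[i-1]).round(4) for i in range(4)])
d=c[1]-c[0]+c[2]-c[3]; e=c[0]-c[3]+c[1]-c[2]; print(np.degrees([np.arctan2(d[1],d[0]),np.arctan2(-e[0],e[1])]))
im=fs["R"]["pixels"][:,:,::-1]; cv2.imwrite("pics/nut.png",cv2.resize(im[230:265,305:350],(765,595),interpolation=cv2.INTER_CUBIC))
for o in (.085,.065,.045,.03):
    arm.grip(o,40); s=arm.read_state(); print(o,s["width"],arm.tips_ahead,s["position"],s["t"])
E
```

```text
bearing [0.44994776 0.308582  ]
tape [ 0.61452733 -0.15052975]
nut [ 0.46085154 -0.02849463]
block [0.63596734 0.1662785 ] [np.float64(0.0605), np.float64(0.0402), np.float64(0.0599), np.float64(0.0403)]
[-9.77142327 -9.89476043]
0.085 0.08475479229402857 0.008 [ 0.46214601 -0.26583445  0.23995323] 7.175
0.065 0.06487000653747514 0.008 [ 0.46195723 -0.2660754   0.24000453] 7.5167
0.045 0.045089710674903596 0.008 [ 0.46199498 -0.26598893  0.24000058] 7.85
0.03 0.029929030381875495 0.008 [ 0.46199511 -0.26598813  0.24001754] 8.15
```

View pics/nut.png

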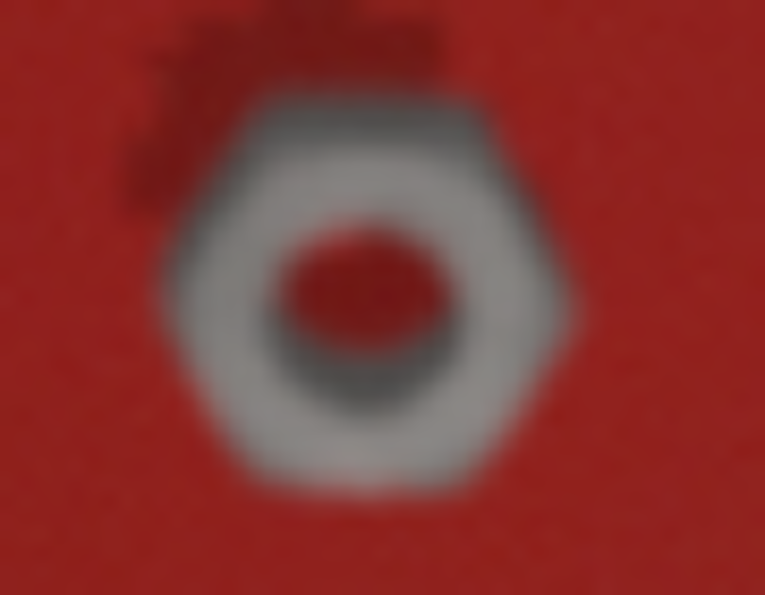

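Nut flats face image up and down, so the jaws go along world y. First I'll park the nut on the mat.

```bash
cat >> h.py <<'E'
def st(msg=""):
    s=arm.read_state(); print(msg,round(s["t"],2),s["position"].round(4),"w",round(s["width"],4),"ft",s["ft_force"].round(1)); return s
def pick(xy,yaw,z,wopen,force=40):
    arm.grip(wopen); arm.goto([*xy,.10],R(yaw)); arm.line_to([*xy,z+.012],feed=.12); st("above")
    arm.line_to([*xy,z],feed=.04); st("down"); arm.grip(0,force); st("gripped")
    arm.line_to([*xy,.10],feed=.12); arm.sleep(.1); st("lifted")
def place(xy,yaw,z,wopen):
    arm.goto([*xy,.10],R(yaw)); arm.line_to([*xy,z+.012],feed=.12)
    arm.line_to([*xy,z+.0008],feed=.025); arm.sleep(.3); st("set"); arm.grip(wopen); st("released")
    arm.line_to([*xy,z+.02],feed=.05); arm.line_to([*xy,.12],feed=.15)
NUT=(.4608,-.0290); MAT=(.4575,-.301)
E
python3 - <<'E'
from h import *
y=np.pi/2
for yy in(y,-y):
  for p in (NUT,MAT,(.4485,.3077)): q=arm.solve_ik([*p,.014],R(yy)); print(yy,None if q is None else np.round(q,2))
E
```

```text
1.5707963267948966 [-0.25  0.3   1.98 -0.    0.87 -1.82]
1.5707963267948966 [-0.74  0.44  1.76 -0.    0.94 -2.31]
1.5707963267948966 [ 0.44  0.44  1.77 -0.    0.93 -1.13]
-1.5707963267948966 [-0.25  0.3   1.98 -0.    0.87  1.32]
-1.5707963267948966 [-0.74  0.44  1.76 -0.    0.94  0.83]
-1.5707963267948966 [ 0.44  0.44  1.77 -0.    0.93  2.01]
```

```bash
python3 - <<'E'
from h import *
arm.goto([*NUT,.2],R(np.pi/2))
pick(NUT,np.pi/2,.014,.032,30)
snap("wrist","pics/nutlift.png")
E
```

```text
above 10.68 [ 0.4622 -0.0293  0.0272] w 0.0319 ft [ 0.2 -0.3  0.1]
down 11.12 [ 0.4605 -0.0289  0.0137] w 0.032 ft [ 1.2 -0.  -0.3]
gripped 11.39 [ 0.461  -0.0291  0.0141] w 0.0172 ft [ 0.2 -0.1  0.9]
lifted 12.36 [ 0.4598 -0.0288  0.0989] w 0.0172 ft [-0.4 -0.1 -0.2]
```

View pics/nutlift.png

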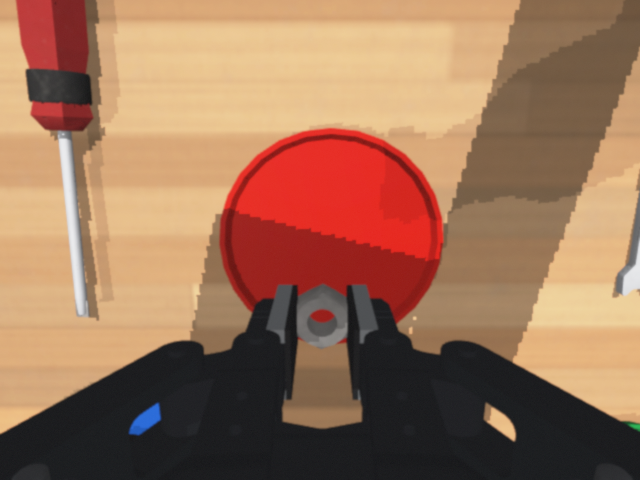

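The nut is held squarely between the pads at (322,320), and the red tray is empty. Now I'll set it on the mat and fetch the block.

```bash
python3 - <<'E'
from h import *
place(MAT,np.pi/2,.014,.032)
snap("wrist","pics/nutmat.png")
B=(.6360,.1663); yaw=np.radians(-9.8)
arm.goto([*MAT,.2],R(np.pi/2)); 
arm.goto([*B,.15],R(yaw))
pick(B,yaw,.018,.056,50)
snap("wrist","pics/blklift.png")
E
```

```text
set 15.13 [ 0.4576 -0.3011  0.0149] w 0.0172 ft [ 1.3 -0.1 -0.7]
released 15.43 [ 0.4576 -0.3011  0.0149] w 0.0321 ft [-0.6  0.8 -0. ]
above 20.78 [0.637  0.1664 0.031 ] w 0.0558 ft [1.5 0.5 0. ]
down 21.23 [0.6356 0.1663 0.0176] w 0.0559 ft [-0.3  0.9  0.7]
gripped 21.52 [0.6365 0.1664 0.0185] w 0.0386 ft [-0.1 -0.2  2. ]
lifted 22.45 [0.6348 0.1661 0.0983] w 0.0389 ft [ 0.6  0.  -1.4]
```

View pics/nutmat.png

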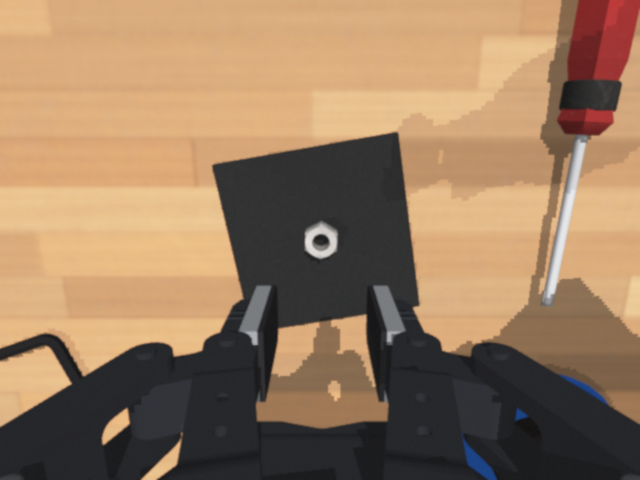

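View pics/blklift.png

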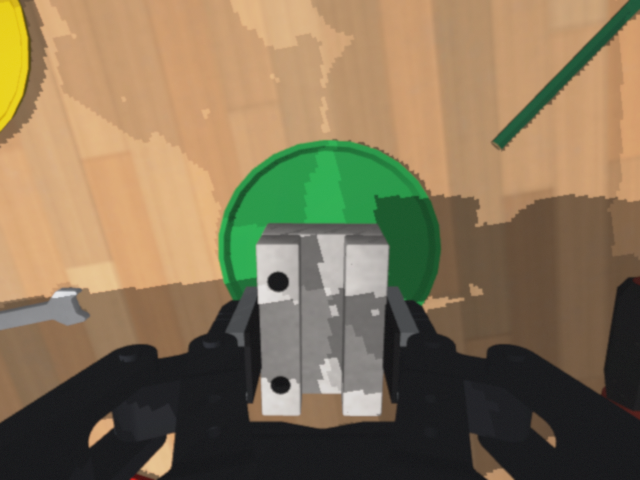

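The nut lies flat on the mat centre (321,240), and the block is held squarely. Next: block to red, then pick the tape.

```bash
python3 - <<'E'
from h import *
RED=(.4567,-.0236); yaw=np.radians(-9.8)
place(RED,yaw,.018,.054)
snap("wrist","pics/blkred.png")
T=(.6145,-.1505)
arm.goto([*T,.15],R(0))
pick(T,0,.014,.072,35)
snap("wrist","pics/tapelift.png")
E
```

```text
set 25.15 [ 0.4568 -0.0236  0.0189] w 0.039 ft [ 0.1 -0.4 -0.9]
released 25.45 [ 0.457  -0.0237  0.019 ] w 0.054 ft [-0.  -0.   0.2]
above 28.97 [ 0.6154 -0.1509  0.027 ] w 0.0719 ft [-0.1 -0.8 -0.3]
down 29.42 [ 0.6142 -0.1504  0.0136] w 0.0721 ft [0.4 1.1 0.3]
gripped 29.68 [ 0.615  -0.1507  0.0145] w 0.0586 ft [ 0.2 -0.1  1.2]
lifted 30.65 [ 0.6134 -0.1501  0.0985] w 0.0581 ft [ 0.1  0.5 -1.5]
```

View pics/blkred.png

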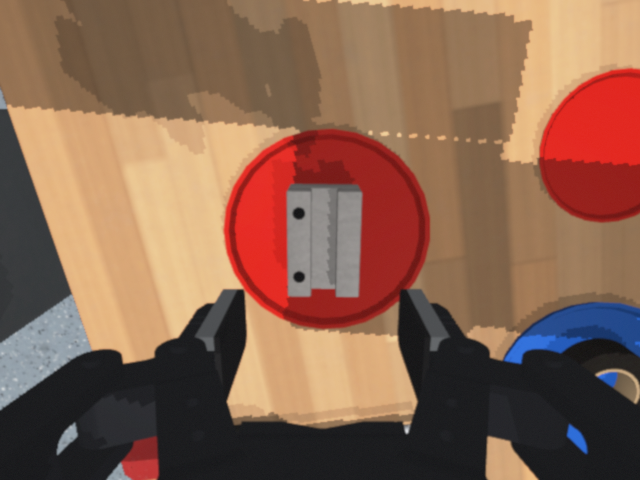

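View pics/tapelift.png

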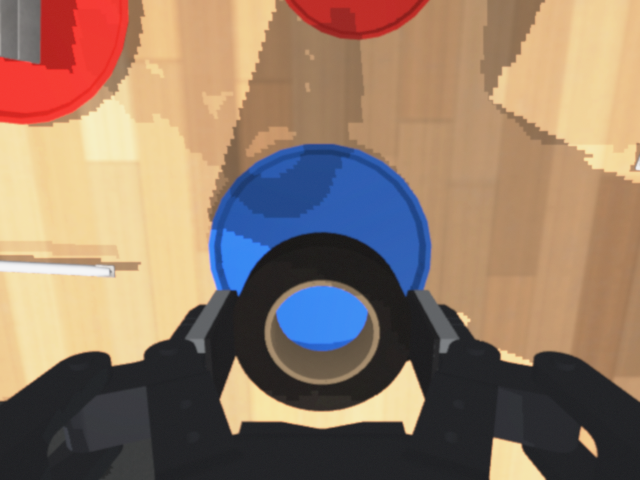

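The block lies flat in red, and the tape is gripped level. Next: tape to green, then pick the bearing.

```bash
python3 - <<'E'
from h import *
place((.636,.1603),0,.014,.072)
snap("wrist","pics/tapegreen.png")
T=(.4500,.3084)
arm.goto([*T,.15],R(0))
pick(T,0,.013,.06,40)
snap("wrist","pics/bearlift.png")
E
```

```text
set 33.56 [0.636  0.1603 0.0148] w 0.0586 ft [-1.1 -0.6 -0.9]
released 33.85 [0.6361 0.1603 0.0149] w 0.072 ft [ 0.4 -0.  -0.7]
above 37.48 [0.451  0.3089 0.0261] w 0.06 ft [ 0.2  0.8 -0.1]
down 37.92 [0.4497 0.3083 0.0127] w 0.0599 ft [-0.3 -0.8  0.4]
gripped 38.2 [0.4505 0.3086 0.0135] w 0.045 ft [ 0.2 -0.4  2.3]
lifted 39.17 [0.449  0.3079 0.0987] w 0.0451 ft [ 0.3 -0.3 -1.1]
```

View pics/tapegreen.png

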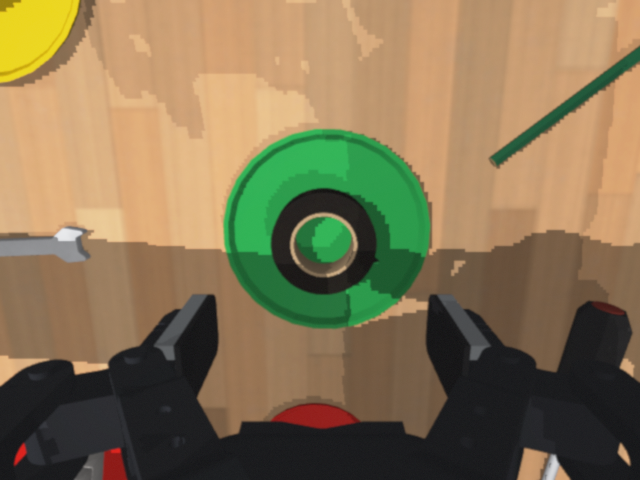

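View pics/bearlift.png

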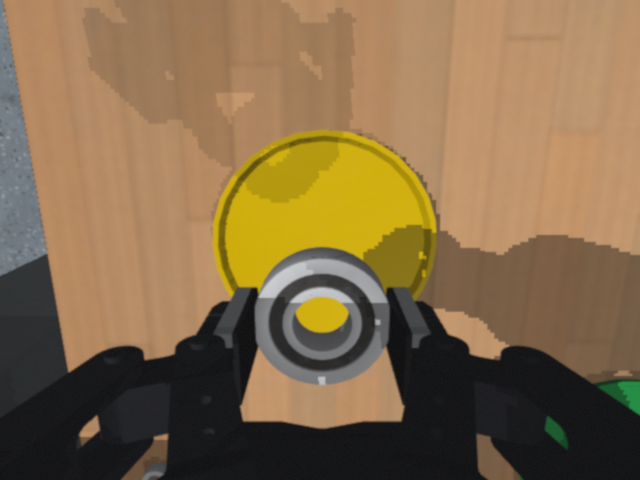

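The tape is centred in green, and the bearing is held level. Next: bearing to blue, then nut from mat to yellow.

```bash
python3 - <<'E'
from h import *
place((.6102,-.1569),0,.013,.06)
snap("wrist","pics/bearblue.png")
arm.goto([*MAT,.2],R(np.pi/2))
pick(MAT,np.pi/2,.014,.032,30)
snap("wrist","pics/nutlift2.png")
E
```

```text
set 42.69 [ 0.6102 -0.1569  0.0138] w 0.0449 ft [ 0.  -0.6 -1.7]
released 42.99 [ 0.6104 -0.157   0.0141] w 0.0603 ft [0.2 0.3 0.3]
above 47.62 [ 0.4584 -0.3018  0.0271] w 0.0321 ft [0.1 0.7 0.5]
down 48.08 [ 0.4572 -0.3007  0.0136] w 0.0318 ft [ 0.2 -0.7  0.1]
gripped 48.34 [ 0.4576 -0.3011  0.0142] w 0.0172 ft [-0.2  0.   0.7]
lifted 49.31 [ 0.4567 -0.3003  0.0987] w 0.0175 ft [-0.5 -0.  -0.5]
```

View pics/bearblue.png

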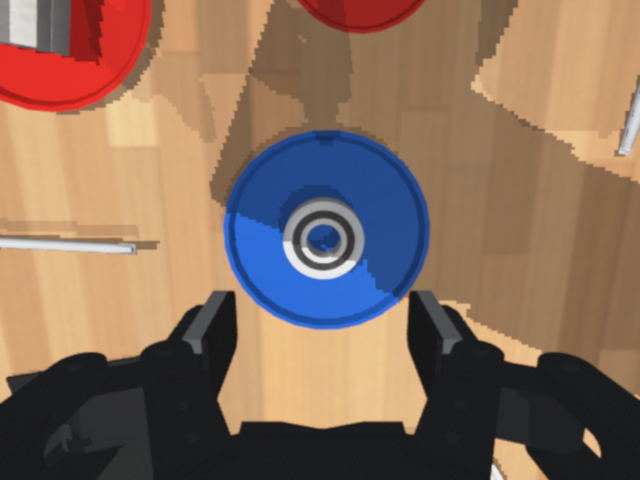

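View pics/nutlift2.png

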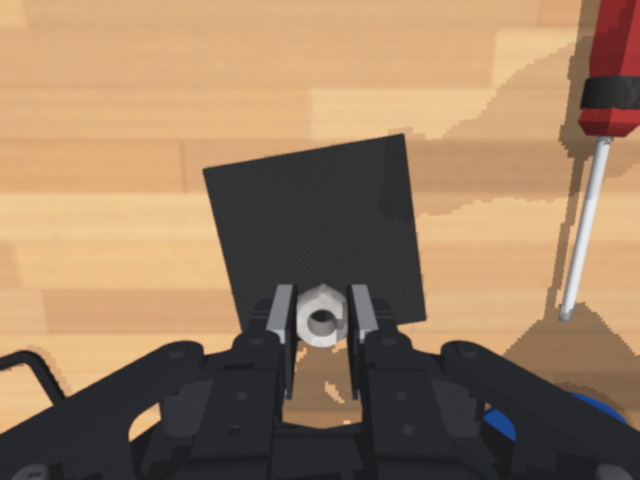

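The bearing is in blue and the nut is held again. Next I'll place the nut in yellow and then re-survey everything.

```bash
python3 - <<'E'
from h import *
place((.4485,.3077),np.pi/2,.014,.032)
arm.goto([.4485,.34,.2],R(np.pi/2))
E
python3 look.py
python3 - <<'E'
from h import *
import pickle
snap("side","pics/side1.png")
fs=pickle.load(open("fs.pkl","rb"));t=[]
for k in "YGRB": t.append(cv2.resize(fs[k]["pixels"][160:310,222:422,::-1],(400,300),interpolation=cv2.INTER_CUBIC))
cv2.imwrite("pics/crop2.png",np.vstack([np.hstack(t[:2]),np.hstack(t[2:])]))
E
```

```text
set 53.21 [0.4486 0.3077 0.0149] w 0.0173 ft [-0.1  0.1 -0.3]
released 53.5 [0.4486 0.3077 0.0149] w 0.0322 ft [-0.  -0.8 -0.9]
61.95 [[0.463, -0.265, 0.24], [[-0.0, 1.0, 0.002], [0.0, 0.002, -1.0], [-1.0, -0.0, -0.0]], [-0.683, 0.118, 1.643, 0.0, 1.381, -0.685]]
Y 323.82111654232324 237.384583868527
G 324.40721586277755 238.714810524353
R 323.0933722368369 237.88671546458613
B 323.9555265672524 238.25116327988138
M 322.78897430759173 238.2820812504562
```

View pics/crop2.png

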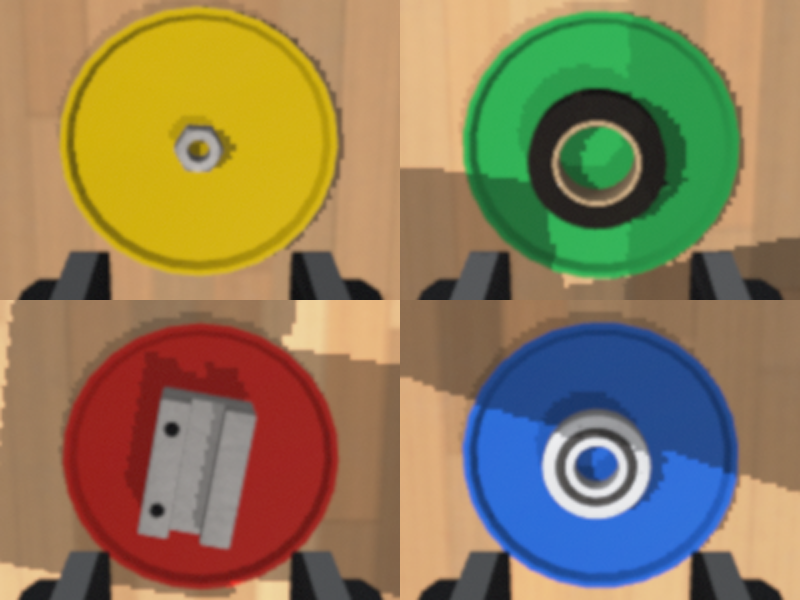

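View pics/side1.png

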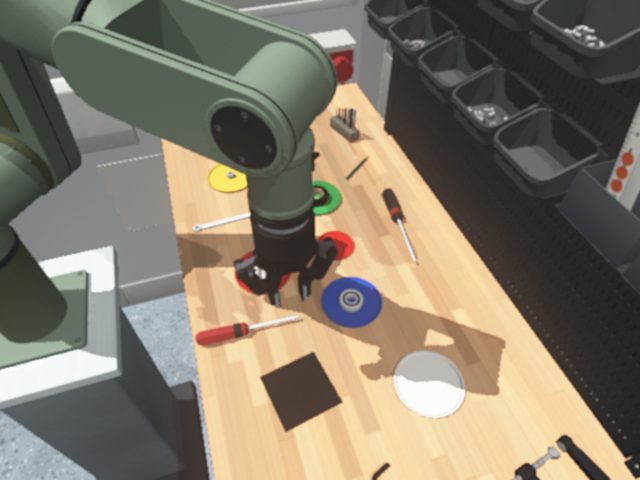

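```bash
python3 - <<'E'
from h import *
import pickle
fs=pickle.load(open("fs.pkl","rb"))
for k,u,v,z,c in [("Y",199,150,.014,(.4485,.3077)),("G",197,158,.022,(.636,.1603)),("R",197,174,.031,(.4567,-.0236)),("B",197,166,.017,(.6102,-.1569))]:
    p=ray(fs[k],222+u/2,160+v/2,z); print(k,p.round(4),((p-c)*1000).round(1),"mm")
E
```

```text
Y [0.4489 0.3076] [ 0.4 -0.1] mm
G [0.6345 0.1604] [-1.5  0.1] mm
R [ 0.4558 -0.0229] [-0.9  0.7] mm
B [ 0.6089 -0.157 ] [-1.3 -0.1] mm
```

All four parts measure within 2 mm of their tray centres, lying flat, and the bystanders are where they started (spanner 195–260,222; red screwdriver 197–300,330; black screwdriver 392,200–415,260, as in side0). The gripper is clear of everything, so I'm handing in.

```bash
python3 - <<'E'
from h import *
arm.sign_off(); print("ok")
E
```

```text
the job is handed in; nothing more can be done
ok
```

All four parts are in their own trays, and I handed the job in at about 62 s of the 144 s allowed; no verdict was reported. I parked the nut on the mat, moved the block to red, the tape to green and the bearing to blue, then brought the nut to yellow.

**Centring:** in the last wrist pictures, each part lay flat and released, 0.4 to 1.5 mm from its tray's centre against the 15 mm allowed.

**Bystanders:** by eye, the spanner and both screwdrivers were where they started. The arm hid one end of the spanner in the last side picture.

**Disagreements:** the side camera's first coarse positions differed from the wrist camera's by about 5 mm, so I used the wrist measurements throughout. No other check failed or disagreed.

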